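Try film rolls on a leaning spindle gauge and sort them

ROBOT

A 7-joint arm with a two-finger parallel gripper is mounted at the origin on a cart in front of the work surface, level with it; the furniture and walls round the work are solid. World frame = base frame: x ahead of the robot, y to its left, z up, the work surface at z = 0. Lengths are in mm, angles in rad, forces in N, time in s.
With the tool pointing down it reaches from about 400 to 900 mm from the base axis. Payload 5.5 kg.
Tool frame: the origin (TCP) lies on the centre line of the jaws, within the pads' length; the fingertips stand env.nose_length ahead of it and the grasp point (between the pads) lies 2 mm behind it (env.nose_length is the distance from the TCP to the fingertips, in mm); z points along the fingers, y is the line along which they close (so a half turn about z gives the same grasp; the last joint's range is limited). The gripper opens to 92 mm and grips with 3 to 60 N. Pads are 19 mm wide; open, the fingers measure 130 mm over their backs; the gripper's body (75 mm by 190 mm) begins 47 mm behind the grasp point.
Start: joints at [-0.994, 0.501, -0.427, 1.55, 0.221, 1.138, -0.21], TCP at [200.601, 618.271, 243.729] pointing down, gripper open.
Joint ranges: [-2.88, 2.88], [-0.31, 2.03], [-1.54, 1.56], [0.2, 2.42], [-1.41, 4.55], [0.19, 2.02], [-2.57, 2.57]. Speed limits (rad/s): [2.57, 2.57, 3.14, 3.14, 3.14, 3.14, 3.14].

INTERFACE

Orientations are given as a rotation vector (axis times angle).
In Python, from bench import env gives the robot as it stands.
- The arm moves only by the shell command python3 -m creep 'ROWS' [OPENING] [FORCE]. ROWS is JSON, a list of rows, each a list of 2 entries, a list of its own where there are three numbers: the shift along the tool's x, y, z in cm, then the turn about the tool's z in degrees. A call has 1 to 20 rows; each row shifts and turns the commanded pose from where the row before left it, along the tool's axes as they then stand; what a row does not reach is not made up. A row lasts 1/12 s, in which the tool goes at most 41.7 mm and 7.16 degrees, less where a joint would pass 70% of its speed; a pose out of reach is approached as far as the arm can. A call with a gripper value outside its range is refused whole. OPENING is the finger opening in cm, from 0 to 9.18, set as the call begins (- or left out, the last holds). The fingers move at their own pace and stop on an object; FORCE is the grip in N (left out, the last holds). Time passes only in rows, so rows that do not move let the fingers close. It gives the time, the measured TCP pose, the force, the opening and the grip force at its end, in the units of the state.
- env.sense(): the state, without advancing time (a new reading comes with each control period).
- env.snapshot(name): name is "scene" or "top"; returns (picture, depth): 384x512x3 uint8, blue, green, red; 384x512 float32, mm along the optical axis (not along the pixel's ray), 0 where there is no reading.
- env.get_calibration(name): a dict with "vertical_fov" (degrees; the focal length in pixels is half the picture's height over the tangent of half this angle, whatever the lens; pixels are square), "cx", "cy" (the principal point, pixels), "rvec" (rotation vector, rad) and "tvec" (3), from world to camera coordinates, as OpenCV has them. Camera axes: x right, y down, z forward; pixel columns grow to the right and rows downward; lengths in mm; the calibration is good to about 2 mm. A picture is of the moment at which its call begins. get_calibration takes no time and is no camera call.
- env.finish_job(): hands the job in; it is judged then, once.
Trained networks look in the newest picture that a camera, given by its name, has taken for a name from the list of things; names that differ only in an ending like _2 or _b are one class to them, and where a whole thing is asked for, a point or a joint stands for the part that bears it (a point fixed in the world has none). Each returns a list of dicts, best first, with "conf" (0 to 1); they miss things now and then, are a little off and sometimes report something else, mostly with a low value. They report only what shows in the picture. A call takes as long as a camera call.
- env.search_frame(camera, thing): "bbox" ([centre column, centre row, width, height] in pixels, round what is visible of it).
- env.silhouettes(camera, thing): "mask" (384x512 bool, what is visible of it) and "bbox" ([centre column, centre row, width, height] in pixels, round what is visible of it).
- env.spot_point(camera, thing): "point" ([column, row] in pixels: a listed point, or the origin of a listed thing).
The state is a dict: "time_s": time; "q": joint angles; "qvel": joint speeds; "joint_efforts": joint torques, N m; "tool_pos": TCP position; "tcp_rot": TCP orientation; "contact_force": force on the tool from outside, world axes, zero at the start; "torque": the same for the moment, N m; "gripper_width": finger opening in mm; "gripper_force": force on a finger pad.
Only numpy, scipy, OpenCV 4.12 (cv2) and the standard library are available. Lean on these libraries where they do the work, as an engineer would, in place of code of your own. Each camera call takes 0.05 s, during which the arm holds its last target. There are 200 camera calls.

TASK

One of the two white film rolls has a core too narrow for our cup sealer. Pick up one roll, slide it down the leaning blue gauge spindle as far as it will go without forcing it, take it off again and stand it upright in the steel tray if it went right down to the flange, or in the brown carton if it stuck part-way; then do the same with the other roll. Leave the shaker, the jigger and the sauce cup as they are, and leave both rolls standing free in their places.

Things in the scene. Friction and masses are not known exactly. Their poses are not given: they have to be found in the camera images.
- roll_a_mid (a point): One of two outwardly alike white film rolls with a brown core, upright on the worktop: 58 mm diameter, 112 mm long, 0.15 to 0.3 kg, both ends the same, bore 34 mm. Inside one of the two, not known which, the core narrows to 12 mm over the middle 30 mm of its length. This point is the centre of the roll, half-way up its axis; z along the axis.
- roll_b_mid (a point): One of two outwardly alike white film rolls with a brown core, upright on the worktop: 58 mm diameter, 112 mm long, 0.15 to 0.3 kg, both ends the same, bore 34 mm. Inside one of the two, not known which, the core narrows to 12 mm over the middle 30 mm of its length. This point is the centre of the roll, half-way up its axis; z along the axis.
- spindle: Fixed blue gauge pin, 30 mm diameter, on an aluminium flange of 64 mm diameter. Origin: centre of the flange's upper face, 62 mm above the worktop, where the pin begins. z runs up the pin, which leans 29 degrees from vertical, roughly to the robot's right. Pushed down, the wide roll ends with its centre 56 mm up the pin axis, end on the flange; the narrow one stops hard with its centre about 107 mm up.
- spindle_tip (a point): Centre of the pin's tip, 92 mm up its axis from the flange face. The pin is straight for 80 mm, then tapers to 16 mm diameter at this tip.
- gauge: Foot of the gauge: a fixed dark steel plate 130 x 100 x 8 mm with a grey leaning block that carries the spindle, 25 mm wide each side of the middle. Origin under the plate's centre, on the worktop; the spindle leans to its -x side, and the spindle's origin is at [-5, 0, 62] mm.
- steel_tray: Fixed square open steel tray for the rolls that fit, 140 x 140 mm, 40 mm high, walls and floor 4 mm thick. Origin: centre of its underside, on the worktop; sides along its x and y. Either this or the carton is at the robot's left, the other at its right.
- carton: Fixed square open cardboard carton for the roll that does not fit, 140 x 140 mm, 40 mm high, walls and floor 4 mm thick. Origin: centre of its underside, on the worktop; sides along its x and y.
- microwave_corner (a point): Near top corner of the fixed microwave, an obstacle behind the work, 277 mm high: its near side runs from about x 0.57, y 0.22 m to x 0.63, y -0.14 m, and everything beyond that is in the way of arm and gripper; the space with x under 0.5 m is clear. This point is the corner nearest the robot.
- shaker_matcha: Bystander, loose: a small seasoning shaker with dark cap and green label, 44 mm diameter, 105 mm high. Origin at the centre of its underside.
- jigger: Bystander, loose: a steel double-cone measuring jigger, 45 mm diameter, 78 mm high, behind the gauge. Origin at the centre of its underside.
- sauce_cup: Bystander, loose: a lidded white sauce cup, 73 mm diameter, 49 mm high. Origin at the centre of its underside.

How it is judged (in metres and radians):
On the way, in this order (a step that is already met when the one before it is completed fails the run):
1. a roll has been slid down the spindle as far as it goes (the wide one to the flange, the narrow one to its stop) (((z of roll_a_mid in the frame of spindle between 0.05 and 0.062 m and x of roll_a_mid in the frame of spindle between -0.006 and 0.006 m and y of roll_a_mid in the frame of spindle between -0.006 and 0.006 m and angle between the z axis of roll_a_mid and the z axis of spindle, either way round below 0.14 rad) or (z of roll_b_mid in the frame of spindle between 0.05 and 0.113 m and x of roll_b_mid in the frame of spindle between -0.006 and 0.006 m and y of roll_b_mid in the frame of spindle between -0.006 and 0.006 m and angle between the z axis of roll_b_mid and the z axis of spindle, either way round below 0.14 rad))), for 0.1 s.
2. that roll stands in its proper place, and the other roll has been slid down the spindle as far as it goes (((z of roll_a_mid in the frame of spindle between 0.05 and 0.062 m and x of roll_a_mid in the frame of spindle between -0.006 and 0.006 m and y of roll_a_mid in the frame of spindle between -0.006 and 0.006 m and angle between the z axis of roll_a_mid and the z axis of spindle, either way round below 0.14 rad and horizontal distance between roll_b_mid and carton below 0.066 m and height (world z) of roll_b_mid between 0.048 and 0.072 m and angle between roll_b_mid's own z axis and vertical below 0.12 rad) or (z of roll_b_mid in the frame of spindle between 0.05 and 0.113 m and x of roll_b_mid in the frame of spindle between -0.006 and 0.006 m and y of roll_b_mid in the frame of spindle between -0.006 and 0.006 m and angle between the z axis of roll_b_mid and the z axis of spindle, either way round below 0.14 rad and horizontal distance between roll_a_mid and steel_tray below 0.066 m and height (world z) of roll_a_mid between 0.048 and 0.072 m and angle between roll_a_mid's own z axis and vertical below 0.12 rad))), for 0.1 s.
At the end, for the whole second after the job is handed in: The roll that went down to the flange stands upright (within 7 degrees) on the floor of the steel tray and the roll that stuck stands upright on the floor of the carton, each with its centre within 66 mm of the centre of its tray or carton, released and at rest (horizontal distance between roll_a_mid and steel_tray below 0.066 m and height (world z) of roll_a_mid between 0.048 and 0.072 m and angle between each of roll_a_mid, roll_b_mid's own z axis and vertical below 0.12 rad and horizontal distance between roll_b_mid and carton below 0.066 m and height (world z) of roll_b_mid between 0.048 and 0.072 m); the robot touches nothing.
It fails at once if a roll is forced on the gauge: more than 60 N on the gauge (contact force between gauge and anything else above 60 N).
It fails at once if the shaker, the jigger or the sauce cup is shifted by more than 25 mm or tipped (distance of any of shaker_matcha, jigger, sauce_cup from where it was at the start of the episode above 0.025 m or angle between any of shaker_matcha, jigger, sauce_cup's own z axis and vertical above 0.3 rad).
It also fails if it takes over 72 s, if anything falls off the work surface, if the arm or the gripper's body presses on something with over 40 N, if the wrist force passes 120 N, or if a joint passes its speed limit or range.

## Working session

There is one attempt and no reset: what is moved stays moved. The work goes in short steps, Python scripts to look and compute and a shell command to move; the robot and the scene stay as the last step left them, time stands still between calls to the robot, and variables do not carry over. Pictures are saved under pics/ and viewed, at most 10 in all, crops included, and the job is handed in when it is done.

```bash
mkdir -p pics; ls; cat > h.py <<'E'
import numpy as np, cv2
from scipy.spatial.transform import Rotation as R
from bench import env
def cal(n):
    c=env.get_calibration(n); f=192/np.tan(np.radians(c["vertical_fov"])/2)
    return f,c["cx"],c["cy"],R.from_rotvec(np.ravel(c["rvec"])).as_matrix(),np.ravel(c["tvec"])
def back(n,u,v,d):
    f,cx,cy,r,t=cal(n); p=np.stack([(u-cx)/f*d,(v-cy)/f*d,d],-1); return (p-t)@r
def proj(n,P):
    f,cx,cy,r,t=cal(n); q=np.atleast_2d(P)@r.T+t; return np.c_[q[:,0]/q[:,2]*f+cx,q[:,1]/q[:,2]*f+cy]
def ray(n,u,v,z):
    a=back(n,np.float64(u),np.float64(v),np.float64(100));f,cx,cy,r,t=cal(n);o=-r.T@t;d=a-o
    return o+d*(z-o[2])/d[2]
def cloud(n,mask,dep):
    v,u=np.nonzero(mask&(dep>0)); return back(n,u,v,dep[v,u].astype(float))
E
python3 - <<'E'
from h import *
s=env.sense(); print({k:np.round(v,3).tolist() for k,v in s.items()}, env.nose_length)
D={}
for n in("scene","top"):
    im,d=env.snapshot(n); cv2.imwrite(f"pics/{n}0.png",im); D[n]=d; np.save(n+"0.npy",d)
    f,cx,cy,r,t=cal(n); print(n,"cam at",(-r.T@t).round(),"f",round(f))
    for th in ("roll_a_mid","steel_tray","carton","spindle","gauge","shaker_matcha","jigger","sauce_cup"):
        for m in env.silhouettes(n,th)[:3 if th=="roll_a_mid" else 1]:
            P=cloud(n,m["mask"],d)
            print(th,round(m["conf"],2),np.round(m["bbox"]),"med",np.median(P,0).round(),"lo",np.percentile(P,3,axis=0).round(),"hi",np.percentile(P,97,axis=0).round())
    for th in ("roll_a_mid","spindle","spindle_tip","gauge","steel_tray","carton","microwave_corner"):
        print(th,[(round(p["conf"],2),np.round(p["point"],1).tolist()) for p in env.spot_point(n,th)[:3]])
E
```

```text
pics
{'time_s': 0.0, 'q': [-0.994, 0.502, -0.427, 1.551, 0.221, 1.138, -0.21], 'qvel': [0.001, 0.001, 0.0, -0.0, -0.0, 0.0, 0.001], 'joint_efforts': [-0.001, -56.66, -5.816, -27.912, -0.069, 0.031, 0.0], 'tool_pos': [200.465, 617.619, 242.671], 'tcp_rot': [-0.491, -3.103, 0.003], 'contact_force': [-0.212, 0.776, 0.434], 'torque': [-0.049, 0.016, -0.01], 'gripper_force': 0.0, 'gripper_width': 91.865} 17.0
scene cam at [  24. -670.  788.] f 366
roll_a_mid 0.64 [200. 215.  20.  38.] med [441. 227.  75.] lo [421. 218.   6.] hi [472. 269. 112.]
steel_tray 0.97 [291. 311.  77.  69.] med [ 473. -210.    6.] lo [ 398. -284.    1.] hi [ 539. -143.   41.]
carton 0.94 [198. 198.  53.  42.] med [531. 422.  15.] lo [443. 320.  -2.] hi [583. 467.  40.]
spindle 0.77 [253. 256.  27.  26.] med [458. -55.  73.] lo [435. -87.  48.] hi [484. -14. 141.]
gauge 0.33 [220. 232.  20.  40.] med [437. 100.  74.] lo [418.  90.   2.] hi [468. 139. 112.]
shaker_matcha 0.24 [199. 199.  52.  41.] med [532. 426.  16.] lo [443. 322.  -2.] hi [583. 467.  39.]
jigger 0.59 [293. 259.  16.  27.] med [581. -83.  51.] lo [
[... 863 characters left out ...]
 232.  52.  47.] med [461. -26.  10.] lo [413. -87.   4.] hi [513.  31. 140.]
shaker_matcha 0.64 [161. 156.  25.  27.] med [674. 321. 102.] lo [660. 306.   9.] hi [699. 345. 108.]
jigger 0.54 [310. 187.  23.  22.] med [586. -77.  55.] lo [567. -96.   0.] hi [605. -57.  78.]
sauce_cup 0.82 [351. 163.  25.  25.] med [ 644. -190.   47.] lo [ 615. -221.    8.] hi [ 677. -158.   52.]
roll_a_mid [(0.75, [189.5, 236.8]), (0.27, [321.5, 224.2])]
spindle [(0.65, [297.0, 226.9])]
spindle_tip [(0.79, [321.0, 222.9])]
gauge [(0.65, [294.0, 232.2]), (0.39, [166.6, 159.1])]
steel_tray [(0.67, [353.5, 222.4])]
carton [(0.97, [140.9, 215.5])]
microwave_corner [(0.65, [187.8, 181.3]), (0.59, [344.9, 166.0])]
```

```bash
python3 - <<'E'
import cv2
a=cv2.imread("pics/top0.png")[100:300,90:430];cv2.imwrite("pics/top_c.png",cv2.resize(a,None,fx=2.3,fy=2.3,interpolation=2))
a=cv2.imread("pics/scene0.png")[130:370,150:400];cv2.imwrite("pics/scene_c.png",cv2.resize(a,None,fx=2.4,fy=2.4,interpolation=2))
E
```

```text
(no output)
```

View pics/top_c.png

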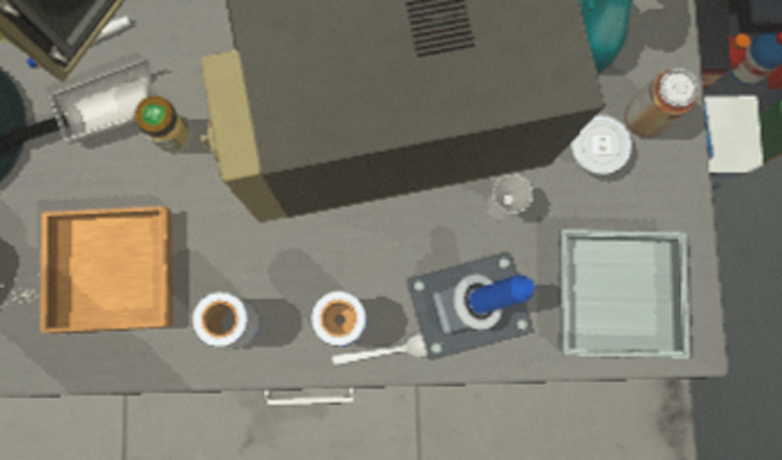

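View pics/scene_c.png

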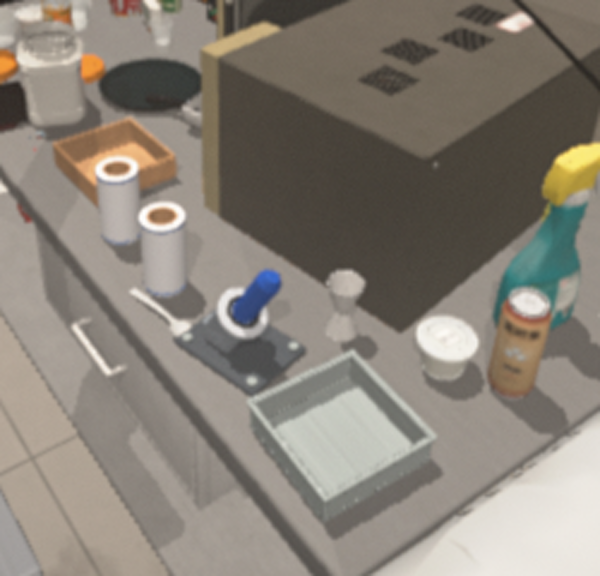

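The top picture shows the rolls at px (185,239) and (237,238). The second one's bore shows a small dark hole, so it is probably the narrow one. The pin leans right with its tip at px (320,224), the carton is at the left and the tray at the right. Next I fit the positions more exactly.

```bash
cat > fit.py <<'E'
from h import *
from scipy.optimize import least_squares
u,v=np.meshgrid(np.arange(512),np.arange(384))
C={}
for n in("top","scene"):
    d=np.load(n+"0.npy").astype(float); im=cv2.imread(f"pics/{n}0.png").astype(int)
    P=back(n,u,v,d); P[d<=0]=np.nan; C[n]=(P,im)
P,im=C["top"]
for y0 in(100,248):
    m=(abs(P[...,2]-112)<8)&(abs(P[...,0]-450)<50)&(abs(P[...,1]-y0)<50)
    q=P[m]; w=np.zeros((384,512),np.uint8); w[m]=1
    # outline via filled hull of the top ring, at z=112
    k=cv2.convexHull(np.argwhere(w)[:,::-1].astype(np.int32)); (c,r)=cv2.minEnclosingCircle(k)
    (e,ax,_)=cv2.fitEllipse(k.astype(np.float32)); print("roll",y0,m.sum(),q.mean(0).round(1),"hull->",ray("top",*e,112).round(1),np.round(ax,1))
def res(p,Q,n):
    o=np.array([p[0],p[1],62]);a=np.array([np.cos(p[2])*np.sin(th),np.sin(p[2])*np.sin(th),np.cos(th)])
    w=Q-o; t=w@a; return np.linalg.norm(w-t[:,None]*a,axis=1)-15
th=np.radians(29)
for n in C:
    P,im=C[n]; b,g,r=[im[...,i] for i in range(3)]
    m=(b>r+50)&(b>g+30)&(abs(P[...,0]-465)<45)&(abs(P[...,1]+50)<70)&(P[...,2]>66)&(P[...,2]<128)
    Q=P[m]; s=least_squares(res,[460,-30,-1.5],args=(Q,n),loss="soft_l1",x_scale=[10,10,.1])
    o=np.r_[s.x[:2],62];a=np.array([np.cos(s.x[2])*np.sin(th),np.sin(s.x[2])*np.sin(th),np.cos(th)])
    print(n,m.sum(),"spindle",s.x.round(3),"rms",np.sqrt(np.mean(s.fun**2)).round(2),"tip",(o+92*a).round(1),"projtip",proj(n,o+92*a).round(1),proj(n,o).round(1))
E
python3 fit.py
python3 - <<'E'
from h import *
print("T",R.from_rotvec(env.sense()["tcp_rot"]).as_matrix().round(3).tolist())
for n,t,s in(("top",(321,222.9),(297,226.9)),("scene",(266.2,241.3),(249.5,260))): print(n,"tip",ray(n,*t,142.5).round(1),"o",ray(n,*s,62).round(1))
for n,c in(("top",(140.9,215.5)),("scene",(197.7,198.7))): print("carton",ray(n,*c,4).round(1))
E
```

```text
roll 100 285 [447.4 123.  111.4] hull-> [447.3 123.3 112. ] [22.9 23.3]
roll 248 297 [450.1 250.6 111.4] hull-> [450.1 250.5 112. ] [22.9 23.6]
top 170 spindle [464.889 -35.101  -1.344] rms 0.89 tip [474.9 -78.6 142.5] projtip [[319.3 224. ]] [[297.8 230.7]]
scene 134 spindle [464.095 -37.833  -1.333] rms 0.99 tip [474.6 -81.2 142.5] projtip [[263.8 244.8]] [[251.  259.4]]
T [[-0.951, 0.309, -0.0], [0.309, 0.951, 0.0], [0.0, 0.0, -1.0]]
top tip [477.4 -82.7 142.5] o [474.8 -33.5  62. ]
scene tip [488.4 -73.4 142.5] o [459.2 -37.6  62. ]
carton [522.2 391.3   4. ]
carton [518. 400.   4.]
```

```bash
python3 -m creep '[[[0,0,0],6.5],[[0,0,0],6.5],[[0,0,0],6.5],[[0,0,0],6.5],[[0,0,0],6.5],[[0,0,0],6.5],[[0,0,0],6.5],[[0,0,0],6.5],[[0,0,0],6.7]]' 9.18
cat > go.py <<'E'
import sys
from h import *
s=env.sense(); T=R.from_rotvec(s["tcp_rot"]).as_matrix()
print("t",round(s["time_s"],2),"pos",np.round(s["tool_pos"],1),"F",np.round(s["contact_force"],1),"w",round(s["gripper_width"],1),round(s["gripper_force"],1),"x az",np.degrees(np.arctan2(T[1,0],T[0,0])).round(1),"q",np.round(s["q"],2))
for i in range(1,len(sys.argv)-2,3):
    g=np.array([float(a) for a in sys.argv[i:i+3]]); print(g,"tool cm",((g-s["tool_pos"])@T/10).round(2))
E
python3 go.py 447.3 123 243 447.3 123 78
```

```text
time_s: 2.35
tool_pos: [200.5, 618.3, 243.8]
tcp_rot: [-1.955, -2.459, -0.0]
contact_force: [-1.2, -0.3, 0.4]
gripper_width: 91.7
gripper_force: 0.0
t 2.35 pos [200.5 618.3 243.8] F [-1.2 -0.3  0.4] w 91.7 0.0 x az 103.0 q [-1.14  0.48 -0.22  1.56  0.11  1.12 -1.16]
[447.3 123.  243. ] tool cm [-53.81  12.89   0.07]
[447.3 123.   78. ] tool cm [-53.82  12.89  16.57]
```

```bash
python3 -m creep '[[[-2.7,0.65,0],0],[[-2.7,0.65,0],0],[[-2.7,0.65,0],0],[[-2.7,0.65,0],0],[[-2.7,0.65,0],0],[[-2.7,0.65,0],0],[[-2.7,0.65,0],0],[[-2.7,0.65,0],0],[[-2.7,0.65,0],0],[[-2.7,0.65,0],0],[[-2.7,0.65,0],0],[[-2.7,0.65,0],0],[[-2.7,0.65,0],0],[[-2.7,0.65,0],0],[[-2.7,0.65,0],0],[[-2.7,0.65,0],0],[[-2.7,0.65,0],0],[[-2.7,0.65,0],0],[[-2.7,0.65,0],0],[[-2.5,0.55,0],0]]'; python3 go.py 447.3 123 78
```

```text
time_s: 4.02
tool_pos: [450.8, 123.0, 244.1]
tcp_rot: [1.949, 2.463, 0.001]
contact_force: [-0.2, 0.3, -0.1]
gripper_width: 91.7
gripper_force: 0.0
t 4.02 pos [450.8 123.  244.1] F [-0.2  0.3 -0.1] w 91.7 0.0 x az 103.3 q [-0.41  0.14  0.09  2.01 -0.02  0.99 -0.08]
[447.3 123.   78. ] tool cm [ 0.08 -0.36 16.61]
```

```bash
python3 -m creep '[[[0.1,-0.35,2.8],0],[[0,0,3],0],[[0,0,3],0],[[0,0,3],0],[[0,0,3],0],[[0,0,1.8],0],[[0,0,0],0]]' && python3 -m creep '[[[0,0,0],0],[[0,0,0],0],[[0,0,0],0],[[0,0,0],0],[[0,0,0],0],[[0,0,0],0],[[0,0,0],0],[[0,0,0],0]]' 4.5 10;  python3 go.py 447.3 123 78
```

```text
time_s: 4.6
tool_pos: [443.6, 123.8, 74.4]
tcp_rot: [-1.946, -2.462, 0.009]
contact_force: [-0.3, 0.0, -0.1]
gripper_width: 91.7
gripper_force: 0.0
time_s: 5.27
tool_pos: [447.1, 124.9, 78.6]
tcp_rot: [1.948, 2.464, 0.002]
contact_force: [-0.9, -1.1, 6.6]
gripper_width: 59.0
gripper_force: 10.0
t 5.27 pos [447.1 124.9  78.6] F [-0.9 -1.1  6.6] w 59.0 10.0 x az 103.3 q [-0.39  0.4   0.07  2.14 -0.05  0.6  -0.05]
[447.3 123.   78. ] tool cm [-0.19 -0.03  0.06]
```

```bash
python3 -m creep '[[[0,0,-1.5],0],[[0,0,-3],0],[[0,0,-3],0],[[0,0,-3],0],[[0,0,-3],0],[[0,0,-3],0],[[0,0,-0.5],0],[[0,0,0],0]]'; python3 go.py 474 -73 246
```

```text
time_s: 5.93
tool_pos: [447.6, 125.1, 249.6]
tcp_rot: [1.947, 2.462, 0.006]
contact_force: [-0.1, 0.8, -2.7]
gripper_width: 59.3
gripper_force: 10.0
t 5.93 pos [447.6 125.1 249.6] F [-0.1  0.8 -2.7] w 59.3 10.0 x az 103.3 q [-0.41  0.13  0.09  2.01 -0.01  1.   -0.08]
[474. -73. 246.] tool cm [-19.88  -2.     0.34]
```

```bash
python3 -m creep '[[[-1.5,-0.1,0],0],[[-2.5,-0.2,0],0],[[-2.5,-0.3,0],0],[[-2.5,-0.3,0],0],[[-2.5,-0.3,0],0],[[-2.5,-0.3,0],0],[[-2.5,-0.2,0],0],[[-2,-0.2,0],0],[[-1.4,-0.1,0],0],[[0,0,0],0],[[0,0,0],0]]'
cat > look.py <<'E'
import sys
from h import *
n,name,x,y,z=sys.argv[1:3]+sys.argv[3:6] if 0 else (sys.argv[1],sys.argv[2],*map(float,sys.argv[3:6]))
im,d=env.snapshot(n); np.save(name+".npy",d); cv2.imwrite(f"pics/{name}_full.png",im)
c=proj(n,[x,y,z])[0].astype(int); h=50; r0,c0=max(c[1]-h,0),max(c[0]-h,0)
cv2.imwrite(f"pics/{name}.png",cv2.resize(im[r0:r0+2*h,c0:c0+2*h],None,fx=5,fy=5,interpolation=2)); print("crop origin",c0,r0)
s=env.sense(); p=np.array(s["tool_pos"])
# white roll cloud round the tool
u,v=np.meshgrid(np.arange(512),np.arange(384)); P=back(n,u,v,d.astype(float))
b=im.astype(int); m=(b.min(2)>150)&(d>0)&(np.hypot(P[...,0]-p[0],P[...,1]-p[1])<75)&(P[...,2]>p[2]-110)&(P[...,2]<p[2]+60)
Q=P[m]; print("pts",len(Q))
from scipy.optimize import least_squares
def f(k):
    a=np.array([k[2],k[3],1]);a/=np.linalg.norm(a);w=Q-np.array([k[0],k[1],p[2]]);return np.linalg.norm(w-(w@a)[:,None]*a,axis=1)-29
if len(Q)>30:
    k0=[p[0],p[1],*(float(t) for t in sys.argv[6:8])] if len(sys.argv)>7 else [p[0],p[1],0,0]
    k=least_squares(f,k0,loss="soft_l1",x_scale=[10,10,.1,.1]); a=np.r_[k.x[2:],1];a/=np.linalg.norm(a);c=np.r_[k.x[:2],p[2]];t=(Q-c)@a
    lo,hi=np.percentile(t,[2,98]); print("axis at tcp height",c.round(1),"dir",a.round(3),"rms",np.std(k.fun).round(2),"bottom",(c+lo*a).round(1),"top",(c+hi*a).round(1),"len",round(hi-lo))
E
python3 look.py scene s1 474 -78 170; python3 go.py 473.7 -75 236
```

```text
time_s: 6.85
tool_pos: [471.4, -74.1, 245.7]
tcp_rot: [-1.949, -2.46, 0.004]
contact_force: [-0.2, 0.5, -2.8]
gripper_width: 58.6
gripper_force: 10.0
crop origin 213 186
pts 542
axis at tcp height [470.  -77.2 246. ] dir [-0.025  0.013  1.   ] rms 1.62 bottom [471.8 -78.1 175.4] top [469.2 -76.8 277.9] len 102
t 6.9 pos [471.6 -73.  246. ] F [-0.4  0.4 -3. ] w 58.4 10.0 x az 103.3 q [-0.14  0.16  0.27  1.99 -0.05  1.01  0.38]
[473.7 -75.  236. ] tool cm [-0.24  0.16  1.  ]
```

View pics/s1.png

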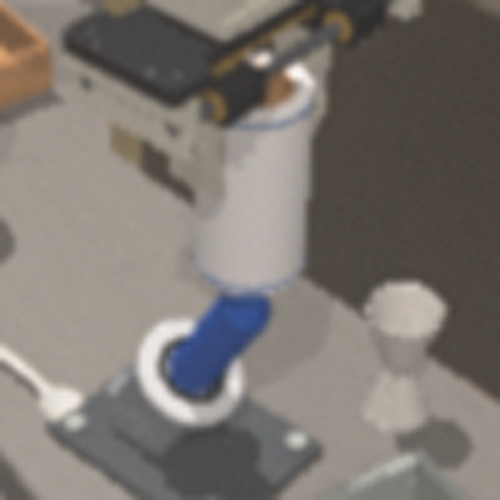

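The roll hangs upright at crop (255,200), with its mouth just above the pin tip at (245,310) and nearly in line. I'll shift it a little and lower it over the tip.

```bash
python3 -m creep '[[[0.1,0.2,1],0],[[0,0,1],0],[[0,0,0.4],0],[[0,0,0.3],0],[[0,0,0.2],0],[[0,0,0.2],0],[[0,0,0.2],0],[[0,0,0.2],0],[[0,0,0],0]]'; python3 look.py scene s2 474 -78 170;  python3 go.py
```

```text
time_s: 7.65
tool_pos: [474.4, -72.0, 212.5]
tcp_rot: [-1.949, -2.464, -0.0]
contact_force: [0.1, 0.2, -2.8]
gripper_width: 59.0
gripper_force: 10.0
crop origin 213 186
pts 505
axis at tcp height [473.2 -75.2 212.6] dir [-0.029  0.012  1.   ] rms 1.73 bottom [475.3 -76.1 141.5] top [472.3 -74.9 244.9] len 103
t 7.7 pos [474.5 -72.  212.6] F [ 0.2  1.5 -1.8] w 59.2 10.0 x az 103.3 q [-0.14  0.21  0.26  2.02 -0.07  0.93  0.39]
```

```bash
python3 -m creep '[[[0,0,0.3],0],[[-0.5,0,0.02],0],[[-0.5,0,0.05],0],[[-0.5,0,0.08],0],[[-0.49,0,0.11],0]]' - 6; python3 look.py scene s3 474 -78 170;  python3 go.py
```

```text
time_s: 8.12
tool_pos: [479.1, -92.2, 207.0]
tcp_rot: [-1.949, -2.464, 0.0]
contact_force: [-1.1, 0.9, -2.8]
gripper_width: 59.0
gripper_force: 6.0
crop origin 213 186
pts 375
axis at tcp height [476.2 -92.6 206.8] dir [ 0.008 -0.205  0.979] rms 2.39 bottom [475.7 -78.2 137.9] top [476.5 -99.3 238.5] len 103
t 8.17 pos [479.2 -93.3 206.8] F [-0.6  1.  -2.7] w 59.1 6.0 x az 103.2 q [-0.1   0.23  0.28  2.   -0.08  0.92  0.44]
```

```bash
python3 -m creep '[[[-0.48,0,0.14],0],[[-0.47,0,0.17],0],[[-0.46,0,0.2],0],[[-0.45,0,0.23],0],[[0,0,0],0]]'; python3 look.py scene s4 474 -78 170;  python3 go.py
```

```text
time_s: 8.58
tool_pos: [483.4, -110.8, 199.2]
tcp_rot: [-1.95, -2.463, 0.001]
contact_force: [-0.7, 0.4, -2.9]
gripper_width: 58.7
gripper_force: 6.0
crop origin 213 186
pts 246
axis at tcp height [ 480.4 -108.8  199.4] dir [ 0.068 -0.409  0.91 ] rms 2.8 bottom [475.6 -79.7 134.6] top [ 482.6 -122.   228.8] len 104
t 8.63 pos [ 483.4 -110.5  199.4] F [-1.2 -0.1 -2.9] w 58.7 6.0 x az 103.3 q [-0.07  0.25  0.28  1.99 -0.09  0.91  0.49]
```

View pics/s4.png

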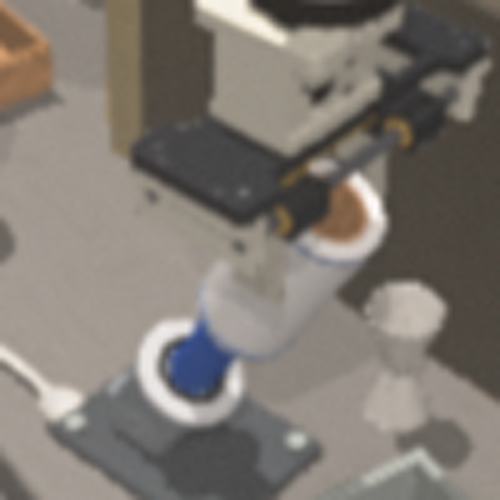

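```bash
python3 -m creep '[[[-0.1,0,0],0],[[0.24,0,0.44],0],[[0.24,0,0.44],0],[[0.24,0,0.44],0],[[0,0,0],0]]';  python3 go.py
```

```text
time_s: 9.05
tool_pos: [481.5, -102.7, 185.4]
tcp_rot: [-1.947, -2.464, 0.001]
contact_force: [0.5, -0.0, -2.4]
gripper_width: 59.2
gripper_force: 6.0
t 9.05 pos [ 481.5 -102.7  185.4] F [ 0.5 -0.  -2.4] w 59.2 6.0 x az 103.4 q [-0.08  0.27  0.28  2.01 -0.09  0.87  0.48]
```

```bash
python3 -m creep '[[[0.15,0,0.26],0],[[0.15,0,0.26],0],[[0.15,0,0.26],0],[[0,0,0],0]]'; python3 -m creep '[[[0.1,0,0.18],0],[[0.1,0,0.18],0],[[0,0,0],0]]'; python3 look.py scene s5 474 -78 170 0.127 -0.54; python3 go.py
```

```text
time_s: 9.38
tool_pos: [480.7, -98.7, 178.1]
tcp_rot: [-1.948, -2.464, 0.001]
contact_force: [-0.2, -0.0, -2.2]
gripper_width: 58.6
gripper_force: 6.0
time_s: 9.63
tool_pos: [481.2, -99.0, 176.0]
tcp_rot: [1.948, 2.461, -0.0]
contact_force: [-1.1, -3.1, 4.1]
gripper_width: 58.9
gripper_force: 6.0
crop origin 213 186
pts 231
axis at tcp height [478.  -96.7 176.1] dir [ 0.083 -0.431  0.899] rms 2.55 bottom [472.  -65.4 110.8] top [ 480.8 -111.6  207. ] len 107
t 9.68 pos [481.2 -98.9 176.1] F [-1.  -4.5  5.7] w 59.1 6.0 x az 103.3 q [-0.09  0.28  0.27  2.03 -0.1   0.85  0.47]
```

```bash
python3 -m creep '[[[0.1,0,0.18],0],[[0.05,0,0.09],0],[[0,0,0],0],[[0,0,0],0]]'; python3 look.py scene s6 474 -78 170 0.127 -0.54; python3 go.py
```

```text
time_s: 10.02
tool_pos: [480.9, -97.6, 173.5]
tcp_rot: [1.949, 2.461, -0.0]
contact_force: [-1.6, -4.5, 6.7]
gripper_width: 58.8
gripper_force: 6.0
crop origin 213 186
pts 226
axis at tcp height [478.  -96.1 173.5] dir [ 0.086 -0.442  0.893] rms 2.82 bottom [471.6 -63.4 107.5] top [ 481.2 -112.5  206.6] len 111
t 10.07 pos [480.9 -97.7 173.5] F [-1.8 -5.9  6. ] w 58.6 6.0 x az 103.3 q [-0.09  0.28  0.27  2.03 -0.1   0.84  0.47]
```

View pics/s6.png

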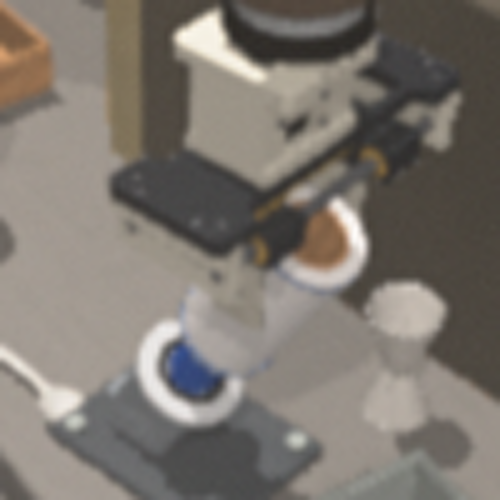

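The roll stuck part-way with its centre about 107 mm up, and force settled at about 9 N as it slipped in the pads, so it is the narrow one and goes in the carton. I'll pull it back and turn it upright on the tip.

```bash
python3 -m creep '[[[0,0,0],0],[[-0.24,0,-0.44],0],[[-0.24,0,-0.44],0],[[-0.24,0,-0.44],0],[[-0.24,0,-0.44],0],[[-0.24,0,-0.44],0],[[-0.24,0,-0.44],0],[[0,0,0],0]]' - 8; python3 go.py; python3 -m creep '[[[0.45,0,-0.23],0],[[0.46,0,-0.2],0],[[0.47,0,-0.17],0],[[0.48,0,-0.14],0],[[0.49,0,-0.11],0],[[0.5,0,-0.08],0],[[0.5,0,-0.05],0],[[0.5,0,-0.02],0],[[0,0,0],0]]'; python3 look.py scene s7 474 -78 170; python3 go.py
```

```text
time_s: 10.73
tool_pos: [484.3, -110.5, 199.8]
tcp_rot: [1.948, 2.462, 0.001]
contact_force: [-0.4, -0.6, -2.1]
gripper_width: 58.9
gripper_force: 8.0
t 10.73 pos [ 484.3 -110.5  199.8] F [-0.4 -0.6 -2.1] w 58.9 8.0 x az 103.3 q [-0.07  0.25  0.28  1.99 -0.09  0.9   0.49]
time_s: 11.48
tool_pos: [474.3, -71.0, 208.8]
tcp_rot: [-1.946, -2.465, -0.0]
contact_force: [-1.1, 0.1, -0.8]
gripper_width: 58.3
gripper_force: 7.9
crop origin 213 186
pts 484
axis at tcp height [472.8 -74.3 208.8] dir [-0.019 -0.038  0.999] rms 1.89 bottom [474.2 -71.6 138.8] top [472.2 -75.5 240.5] len 102
t 11.53 pos [474.4 -71.5 208.8] F [-1.1 -0.1 -1.8] w 58.4 8.0 x az 103.4 q [-0.14  0.21  0.26  2.02 -0.07  0.92  0.39]
```

```bash
python3 -m creep '[[[0.4,0,0],0],[[0,0,-1],0],[[0,0,-2],0],[[0,0,-2],0],[[0,0,0],0]]' - 10; python3 look.py scene s8 474 -78 170; python3 go.py 515 397 257
```

```text
time_s: 11.95
tool_pos: [476.3, -68.7, 263.0]
tcp_rot: [1.946, 2.46, 0.007]
contact_force: [0.9, -0.2, -2.5]
gripper_width: 58.2
gripper_force: 9.9
crop origin 213 186
pts 528
axis at tcp height [475.4 -72.2 261.3] dir [-0.025 -0.009  1.   ] rms 1.72 bottom [477.2 -71.6 191.8] top [474.6 -72.5 293.9] len 102
t 12.0 pos [475.5 -68.5 261.3] F [ 0.1  0.3 -3.9] w 58.0 9.9 x az 103.3 q [-0.15  0.14  0.26  1.97 -0.04  1.03  0.36]
[515. 397. 257.] tool cm [44.39 14.56  0.46]
```

```bash
python3 -m creep '[[[1.5,0.2,0],0],[[2.5,0.4,0],0],[[2.7,0.4,0],0],[[2.7,0.4,0],0],[[2.7,0.4,0],0],[[2.7,0.4,0],0],[[2.7,0.4,0],0],[[2.7,0.4,0],0],[[2.7,0.4,0],0],[[2.7,0.4,0],0],[[2.7,0.4,0],0],[[2.7,0.4,0],0],[[2.7,0.4,0],0],[[2.7,0.4,0],0],[[2.7,0.5,0],0],[[2.7,0.5,0],0],[[2.5,0.5,0],0],[[1.5,0.3,0],0],[[0,0,0],0]]'; python3 go.py 515 397 100
```

```text
time_s: 13.58
tool_pos: [436.2, 397.9, 257.7]
tcp_rot: [-1.941, -2.467, 0.0]
contact_force: [-0.5, 0.9, -3.1]
gripper_width: 57.7
gripper_force: 9.9
t 13.58 pos [436.2 397.9 257.7] F [-0.5  0.9 -3.1] w 57.7 9.9 x az 103.6 q [-0.74  0.35 -0.06  1.7   0.02  1.09 -0.56]
[515. 397. 100.] tool cm [-1.97  7.66 15.75]
```

```bash
python3 -m creep '[[[-0.4,1.6,0],0],[[-0.5,2,0],0],[[-0.5,2,0],0],[[-0.5,1.6,0],0],[[0,0.4,1],0],[[0,0,3],0],[[0,0,3],0],[[0,0,3],0],[[0,0,3],0],[[0,0,2],0],[[0,0,0.9],0],[[0,0,0.3],0],[[0,0,0],0]]'; python3 look.py scene s9 515 397 60; python3 go.py 515 397 81
```

```text
time_s: 14.67
tool_pos: [515.9, 392.3, 96.1]
tcp_rot: [-1.949, -2.464, 0.003]
contact_force: [-0.7, 0.5, -3.5]
gripper_width: 58.0
gripper_force: 9.9
crop origin 146 136
pts 168
axis at tcp height [513.2 388.1  97.5] dir [-0.005 -0.019  1.   ] rms 2.44 bottom [513.5 389.3  30.2] top [513.  387.5 126.3] len 96
t 14.72 pos [516.8 393.   97.5] F [ 0.5 -0.2 -3.1] w 58.2 9.9 x az 103.3 q [-0.67  0.63 -0.03  1.67  0.02  0.85 -0.48]
[515. 397.  81.] tool cm [ 0.43 -0.09  1.65]
```

```bash
python3 -m creep '[[[0,0,0.5],0],[[0,0,0.3],0],[[0,0,0.2],0],[[0,0,0.2],0],[[0,0,0],0]]'; python3 -m creep '[[[0,0,0.2],0],[[0,0,0],0]]'
```

```text
time_s: 15.13
tool_pos: [516.7, 393.0, 84.9]
tcp_rot: [1.949, 2.464, 0.001]
contact_force: [0.4, -0.4, -3.0]
gripper_width: 58.3
gripper_force: 9.9
time_s: 15.3
tool_pos: [516.9, 394.2, 84.1]
tcp_rot: [-1.948, -2.464, -0.004]
contact_force: [-2.0, 0.2, 3.4]
gripper_width: 58.0
gripper_force: 9.8
```

```bash
python3 -m creep '[[[0,0,0.1],0],[[0,0,0],0]]'; python3 -m creep '[[[0,0,0],0],[[0,0,0],0],[[0,0,0],0],[[0,0,0],0],[[0,0,0],0],[[0,0,0],0],[[0,0,-1],0],[[0,0,-3],0],[[0,0,-3],0],[[0,0,-3],0],[[0,0,-3],0],[[0,0,-3],0],[[0,0,0],0]]' 9.18; python3 look.py top t1 515 397 60; python3 go.py 440 251 244 449.5 250.5 78
```

```text
time_s: 15.47
tool_pos: [516.9, 394.9, 83.7]
tcp_rot: [-1.947, -2.465, -0.005]
contact_force: [-3.2, 1.1, 8.0]
gripper_width: 58.1
gripper_force: 10.0
time_s: 16.55
tool_pos: [519.7, 395.3, 250.3]
tcp_rot: [1.947, 2.462, 0.019]
contact_force: [1.3, 1.9, -0.0]
gripper_width: 91.8
gripper_force: 0.0
crop origin 82 166
pts 0
t 16.6 pos [518.7 394.5 247.3] F [ 0.8 -0.5 -0.2] w 91.9 0.0 x az 103.3 q [-0.67  0.46 -0.03  1.56  0.02  1.11 -0.47]
[440. 251. 244.] tool cm [-12.15 -10.97   0.19]
[449.5 250.5  78. ] tool cm [-12.48 -10.19  16.79]
```

```bash
python3 - <<'E'
from h import *
d=np.load("t1.npy").astype(float);u,v=np.meshgrid(np.arange(512),np.arange(384));P=back("top",u,v,d)
for x,y in((515,395),(450,250)):
    m=(abs(P[...,2]-114)<8)&(np.hypot(P[...,0]-x,P[...,1]-y)<60); print(m.sum(), P[m].mean(0).round(1) if m.any() else "")
im,d=env.snapshot("scene");P=back("scene",u,v,d.astype(float))
m=(im.min(2)>140)&(np.hypot(P[...,0]-515,P[...,1]-395)<45)&(P[...,2]>100);print(m.sum(),P[m].mean(0).round(1),P[m].max(0).round(),P[m].min(0).round())
cv2.imwrite("pics/s10.png",cv2.resize(im[150:290,140:340],None,fx=3,fy=3,interpolation=2))
E
```

```text
310 [517.  392.3 115.3]
293 [450.  250.6 111.5]
128 [507.8 381.6 168.9] [541. 423. 444.] [471. 353. 100.]
```

View pics/s10.png

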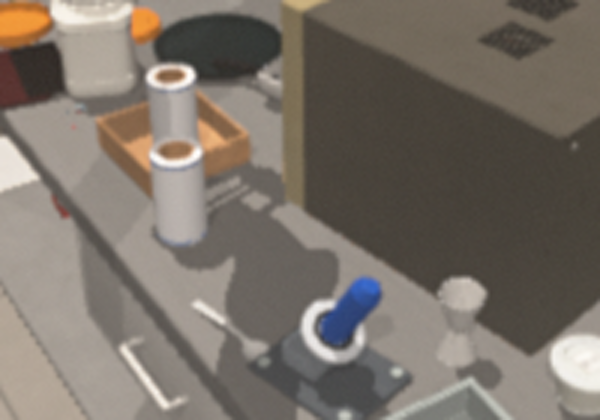

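```bash
python3 -m creep '[[[-1,-1.5,0],0],[[-2,-2,0],0],[[-2,-2,0],0],[[-2,-2,0],0],[[-2,-1.5,0],0],[[-2,-0.8,0],0],[[-1.4,-0.3,0],0],[[0,0,2],0],[[0,0,3],0],[[0,0,3],0],[[0,0,1],0],[[0,0,0],0]]'; python3 go.py 449.5 250 78
```

```text
time_s: 17.65
tool_pos: [444.0, 247.2, 148.4]
tcp_rot: [-1.947, -2.462, 0.012]
contact_force: [-0.5, 0.3, -0.5]
gripper_width: 91.8
gripper_force: 0.0
t 17.65 pos [444.  247.2 148.4] F [-0.5  0.3 -0.5] w 91.8 0.0 x az 103.3 q [-0.55  0.35 -0.01  1.99  0.    0.81 -0.33]
[449.5 250.   78. ] tool cm [0.17 0.65 7.04]
```

```bash
python3 -m creep '[[[0,0,0],0],[[0,0,0],0]]';python3 go.py 449.5 250 78
```

```text
time_s: 17.82
tool_pos: [447.6, 249.4, 152.9]
tcp_rot: [1.948, 2.464, 0.002]
contact_force: [0.6, 0.4, 0.3]
gripper_width: 91.8
gripper_force: 0.0
t 17.82 pos [447.6 249.4 152.9] F [0.6 0.4 0.3] w 91.8 0.0 x az 103.3 q [-0.55  0.34 -0.01  1.99  0.    0.81 -0.33]
[449.5 250.   78. ] tool cm [0.01 0.19 7.49]
```

```bash
python3 -m creep '[[[0,0.2,2],0],[[0,0,2.5],0],[[0,0,2.5],0],[[0,0,0.5],0],[[0,0,0],0],[[0,0,0],0]]';python3 -m creep '[[[0,0,0],0],[[0,0,0],0],[[0,0,0],0],[[0,0,0],0],[[0,0,0],0],[[0,0,0],0],[[0,0,0],0],[[0,0,0],0]]' 4.5 10; python3 -m creep '[[[0,0,-1.5],0],[[0,0,-3],0],[[0,0,-3],0],[[0,0,-3],0],[[0,0,-3],0],[[0,0,-3],0],[[0,0,-0.5],0],[[0,0,0],0],[[0,0,0],0]]'; python3 go.py 474.4 -72 248
```

```text
time_s: 18.32
tool_pos: [449.7, 250.0, 78.2]
tcp_rot: [1.948, 2.464, 0.002]
contact_force: [0.2, 0.5, -0.2]
gripper_width: 91.7
gripper_force: 0.0
time_s: 18.98
tool_pos: [449.2, 249.5, 77.2]
tcp_rot: [1.949, 2.464, 0.001]
contact_force: [0.4, 1.0, 3.4]
gripper_width: 58.8
gripper_force: 10.0
time_s: 19.73
tool_pos: [448.1, 248.9, 245.9]
tcp_rot: [-1.948, -2.464, 0.002]
contact_force: [-0.0, -0.4, -2.3]
gripper_width: 58.6
gripper_force: 10.0
t 19.73 pos [448.1 248.9 245.9] F [-0.  -0.4 -2.3] w 58.6 10.0 x az 103.3 q [-0.56  0.22 -0.01  1.9   0.    1.02 -0.33]
[474.4 -72.  248. ] tool cm [-31.84  -4.84  -0.19]
```

```bash
python3 -m creep '[[[-1.5,-0.2,0],0],[[-2.5,-0.4,0],0],[[-2.7,-0.4,0],0],[[-2.7,-0.4,0],0],[[-2.7,-0.4,0],0],[[-2.7,-0.4,0],0],[[-2.7,-0.4,0],0],[[-2.7,-0.4,0],0],[[-2.7,-0.4,0],0],[[-2.7,-0.4,0],0],[[-2.5,-0.4,0],0],[[-2.2,-0.4,0],0],[[-1.5,-0.2,0],0],[[0,0,0],0],[[0,0,0],0]]'; python3 look.py scene s11 474 -78 170; python3 go.py 474.4 -72 212.5
```

```text
time_s: 20.98
tool_pos: [473.9, -71.7, 244.7]
tcp_rot: [-1.949, -2.459, 0.004]
contact_force: [0.6, 0.4, -1.7]
gripper_width: 58.3
gripper_force: 10.0
crop origin 213 186
pts 503
axis at tcp height [472.  -72.1 245. ] dir [-0.028  0.01   1.   ] rms 1.58 bottom [473.9 -72.8 176.6] top [471.1 -71.7 278.6] len 102
t 21.03 pos [474.1 -70.5 245. ] F [-0.1 -0.5 -2.2] w 58.8 10.0 x az 103.3 q [-0.12  0.17  0.24  1.98 -0.05  1.    0.37]
[474.4 -72.  212.5] tool cm [-0.15  0.    3.25]
```

```bash
python3 -m creep '[[[-0.35,0.05,1],0],[[0,0,1],0],[[0,0,0.4],0],[[0,0,0.3],0],[[0,0,0.2],0],[[0,0,0.2],0],[[0,0,0.2],0],[[0,0,0.2],0],[[0,0,0],0]]'; python3 go.py 474.4 -75 209.5; python3 -m creep '[[[-0.5,0,0.02],0],[[-0.5,0,0.05],0],[[-0.5,0,0.08],0],[[-0.49,0,0.11],0]]' - 6; python3 look.py scene s12 474 -78 170
```

```text
time_s: 21.78
tool_pos: [476.2, -74.2, 211.6]
tcp_rot: [-1.948, -2.463, 0.0]
contact_force: [-1.0, -0.1, -1.5]
gripper_width: 58.8
gripper_force: 10.0
t 21.78 pos [476.2 -74.2 211.6] F [-1.  -0.1 -1.5] w 58.8 10.0 x az 103.3 q [-0.11  0.21  0.24  2.01 -0.06  0.93  0.39]
[474.4 -75.  209.5] tool cm [-0.03 -0.19  0.21]
time_s: 22.12
tool_pos: [481.3, -94.5, 209.1]
tcp_rot: [-1.949, -2.464, 0.0]
contact_force: [-0.3, 0.9, -2.8]
gripper_width: 58.6
gripper_force: 6.0
crop origin 213 186
pts 341
axis at tcp height [477.8 -92.1 209. ] dir [ 0.01 -0.2   0.98] rms 2.21 bottom [477.2 -78.4 142. ] top [478.2 -99.  243. ] len 103
```

```bash
python3 -m creep '[[[-0.48,-0.05,0.14],0],[[-0.47,-0.05,0.17],0],[[-0.46,-0.05,0.2],0],[[-0.45,0,0.23],0],[[0,0,0],0]]'; python3 look.py scene s13 474 -78 170 0.127 -0.54;  python3 go.py;  python3 -m creep '[[[0.14,0,0.44],0],[[0.24,0,0.44],0],[[0.24,0,0.44],0],[[0,0,0],0]]'; python3 go.py
```

```text
time_s: 22.58
tool_pos: [484.2, -113.7, 201.5]
tcp_rot: [1.95, 2.462, -0.001]
contact_force: [-0.3, 0.4, -0.1]
gripper_width: 58.3
gripper_force: 6.0
crop origin 213 186
pts 212
axis at tcp height [ 480.3 -108.3  201.7] dir [ 0.058 -0.383  0.922] rms 2.69 bottom [476.4 -82.8 140.1] top [ 482.3 -121.7  233.9] len 102
t 22.63 pos [ 484.2 -113.2  201.7] F [ 0.2  0.2 -1.6] w 57.8 6.0 x az 103.3 q [-0.05  0.25  0.26  1.99 -0.08  0.91  0.48]
time_s: 22.97
tool_pos: [481.8, -105.1, 187.4]
tcp_rot: [-1.946, -2.464, 0.001]
contact_force: [0.1, -0.5, -1.4]
gripper_width: 57.9
gripper_force: 6.0
t 22.97 pos [ 481.8 -105.1  187.4] F [ 0.1 -0.5 -1.4] w 57.9 6.0 x az 103.4 q [-0.06  0.27  0.25  2.01 -0.09  0.88  0.48]
```

```bash
python3 -m creep '[[[0.24,0,0.44],0],[[0.24,0,0.44],0],[[0.24,0,0.44],0],[[0.24,0,0.44],0],[[0.24,0,0.44],0],[[0,0,0],0]]'; python3 look.py scene s14 474 -78 150 0.127 -0.54; python3 go.py
```

```text
time_s: 23.47
tool_pos: [479.1, -93.8, 165.5]
tcp_rot: [-1.947, -2.464, 0.001]
contact_force: [0.3, 0.2, -1.8]
gripper_width: 58.3
gripper_force: 6.0
crop origin 212 192
pts 232
axis at tcp height [475.1 -88.6 166. ] dir [ 0.066 -0.396  0.916] rms 3.42 bottom [467.2 -41.7  57.5] top [ 477.4 -102.4  197.8] len 153
t 23.52 pos [479.4 -94.2 166. ] F [-0.  -0.2 -2.6] w 57.9 6.0 x az 103.4 q [-0.07  0.29  0.25  2.04 -0.09  0.83  0.46]
```

```bash
python3 -m creep '[[[0.24,0,0.44],0],[[0.24,0,0.44],0],[[0.24,0,0.44],0],[[0.24,0,0.44],0],[[0.24,0,0.44],0],[[0.24,0,0.44],0],[[0.24,0,0.44],0],[[0,0,0],0]]'; python3 go.py; python3 -m creep '[[[0.1,0,0.18],0],[[0.1,0,0.18],0],[[0,0,0],0]]'
```

```text
time_s: 24.18
tool_pos: [475.2, -77.5, 134.8]
tcp_rot: [-1.947, -2.464, 0.001]
contact_force: [-0.8, 0.1, -2.3]
gripper_width: 58.0
gripper_force: 6.0
t 24.18 pos [475.2 -77.5 134.8] F [-0.8  0.1 -2.3] w 58.0 6.0 x az 103.4 q [-0.09  0.33  0.23  2.08 -0.11  0.75  0.44]
time_s: 24.43
tool_pos: [475.5, -76.2, 132.0]
tcp_rot: [-1.949, -2.464, 0.0]
contact_force: [-1.6, 0.5, -1.7]
gripper_width: 57.9
gripper_force: 6.0
```

```bash
python3 -m creep '[[[0.1,0,0.18],0],[[0,0,0],0]]'; python3 -m creep '[[[0.1,0,0.18],0],[[0,0,0],0]]'; python3 -m creep '[[[0.1,0,0.18],0],[[0,0,0],0]]'|grep -E "pos|contact"; python3 -m creep '[[[0.05,0,0.09],0],[[0,0,0],0],[[0,0,0],0]]'
```

```text
time_s: 24.6
tool_pos: [476.0, -76.5, 130.9]
tcp_rot: [1.949, 2.462, -0.0]
contact_force: [-0.4, -3.9, 2.1]
gripper_width: 58.0
gripper_force: 6.0
time_s: 24.77
tool_pos: [476.0, -76.1, 129.3]
tcp_rot: [1.949, 2.461, -0.0]
contact_force: [-0.4, -5.7, 4.0]
gripper_width: 57.9
gripper_force: 6.0
tool_pos: [475.4, -75.3, 127.5]
contact_force: [-0.7, -5.5, 5.2]
time_s: 25.18
tool_pos: [475.3, -74.9, 126.7]
tcp_rot: [1.949, 2.461, -0.001]
contact_force: [-1.2, -6.1, 5.4]
gripper_width: 57.8
gripper_force: 6.0
```

```bash
python3 look.py scene s15 474 -60 130 0.127 -0.54
```

```text
crop origin 208 194
pts 226
axis at tcp height [471.5 -70.4 126.7] dir [ 0.087 -0.434  0.897] rms 3.09 bottom [464.9 -37.5  58.8] top [475.  -87.5 162.1] len 115
```

View pics/s15.png

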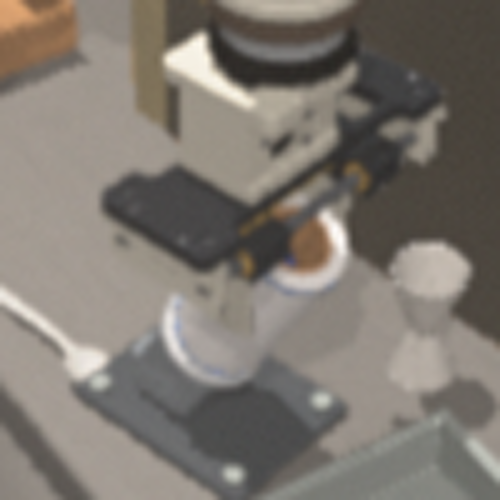

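The roll sits right on the flange, covering it at crop (225,360), so this is the wide one and goes in the tray. I'll pull it off.

```bash
python3 -m creep '[[[0,0,0],0],[[-0.24,0,-0.44],0],[[-0.24,0,-0.44],0],[[-0.24,0,-0.44],0],[[-0.24,0,-0.44],0],[[-0.24,0,-0.44],0],[[-0.24,0,-0.44],0],[[-0.24,0,-0.44],0],[[-0.24,0,-0.44],0],[[-0.24,0,-0.44],0],[[-0.24,0,-0.44],0],[[-0.24,0,-0.44],0],[[-0.24,0,-0.44],0],[[-0.24,0,-0.44],0],[[-0.24,0,-0.44],0],[[-0.24,0,-0.44],0],[[-0.24,0,-0.44],0],[[0,0,0],0]]' - 8; python3 go.py 484.3 -110.5 199.8
```

```text
time_s: 26.73
tool_pos: [484.3, -111.0, 197.3]
tcp_rot: [1.949, 2.462, 0.001]
contact_force: [0.0, -0.2, -1.7]
gripper_width: 57.7
gripper_force: 8.0
t 26.73 pos [ 484.3 -111.   197.3] F [ 0.  -0.2 -1.7] w 57.7 8.0 x az 103.3 q [-0.05  0.26  0.26  1.99 -0.08  0.9   0.48]
[ 484.3 -110.5  199.8] tool cm [ 0.05  0.01 -0.25]
```

```bash
python3 -m creep '[[[0.4,0,-0.3],0],[[0.46,0,-0.25],0],[[0.47,0,-0.2],0],[[0.48,0,-0.14],0],[[0.49,0,-0.11],0],[[0.5,0,-0.08],0],[[0.5,0,-0.05],0],[[0.5,0,-0.02],0],[[0.4,0,0],0],[[0,0,0],0]]'; python3 look.py scene s16 474 -78 170; python3 go.py
```

```text
time_s: 27.57
tool_pos: [473.5, -68.3, 207.6]
tcp_rot: [-1.947, -2.465, 0.0]
contact_force: [-1.0, 0.5, -1.3]
gripper_width: 56.6
gripper_force: 8.0
crop origin 213 186
pts 473
axis at tcp height [471.9 -71.1 207.7] dir [-0.026 -0.002  1.   ] rms 1.59 bottom [473.7 -70.9 138.8] top [471.1 -71.1 242. ] len 103
t 27.62 pos [473.7 -68.5 207.7] F [-0.9  0.4 -1.8] w 57.0 8.0 x az 103.4 q [-0.12  0.21  0.24  2.02 -0.06  0.91  0.38]
```

```bash
python3 -m creep '[[[0,0,-1],0],[[0,0,-2],0],[[0,0,-2],0],[[0,0,0],0],[[0,0,0],0]]'; python3 go.py 471 -208 105
```

```text
time_s: 28.03
tool_pos: [475.0, -69.4, 259.3]
tcp_rot: [1.947, 2.462, 0.004]
contact_force: [-0.3, -0.1, -2.2]
gripper_width: 56.5
gripper_force: 8.0
t 28.03 pos [475.  -69.4 259.3] F [-0.3 -0.1 -2.2] w 56.5 8.0 x az 103.3 q [-0.13  0.15  0.24  1.97 -0.04  1.03  0.36]
[ 471. -208.  105.] tool cm [-13.39  -3.64  15.42]
```

```bash
python3 -m creep '[[[-1.5,-0.3,0],0],[[-2.2,-0.6,0],0],[[-2.2,-0.6,0],0],[[-2.2,-0.6,0],0],[[-2.2,-0.6,0],0],[[-2,-0.6,0],0],[[-1.1,-0.3,0],0],[[0,0,0],0],[[0,0,2],0],[[0,0,3],0],[[0,0,3],0],[[0,0,3],0],[[0,0,3],0],[[0,0,1.4],0],[[0,0,0],0],[[0,0,0],0]]'; python3 look.py scene s17 471 -208 60; python3 go.py 471 -208 83
```

```text
time_s: 29.37
tool_pos: [468.9, -206.8, 102.8]
tcp_rot: [-1.946, -2.462, 0.001]
contact_force: [-0.1, -0.2, -0.9]
gripper_width: 56.7
gripper_force: 8.0
crop origin 241 247
pts 953
axis at tcp height [ 468.3 -209.7  104. ] dir [ 0.045 -0.038  0.998] rms 15.14 bottom [ 463.5 -205.6   -0.8] top [ 469.8 -211.   137.6] len 139
t 29.42 pos [ 470.1 -207.4  104. ] F [ 0.1 -1.  -1.6] w 56.4 8.0 x az 103.4 q [ 0.12  0.43  0.3   2.02 -0.19  0.71  0.77]
[ 471. -208.   83.] tool cm [-0.08  0.08  2.1 ]
```

View pics/s17.png

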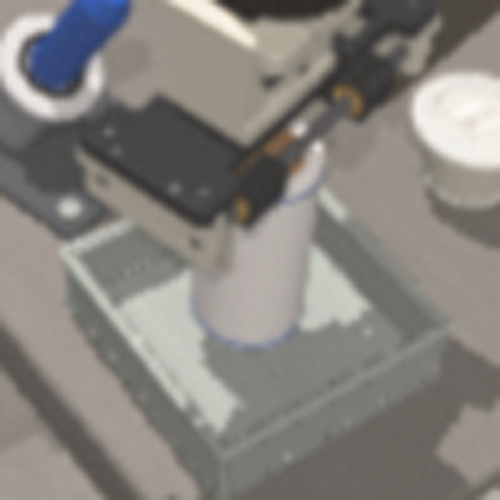

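The roll is upright over the middle of the tray (crop 250,270). I'll set it down slowly.

```bash
python3 -m creep '[[[0,0,0.8],0],[[0,0,0.4],0],[[0,0,0.2],0],[[0,0,0.2],0],[[0,0,0],0]]'; python3 -m creep '[[[0,0,0.2],0],[[0,0,0],0]]'|grep -E "pos|con"; python3 -m creep '[[[0,0,0.2],0],[[0,0,0],0]]'|grep -E "pos|con"
```

```text
time_s: 29.83
tool_pos: [469.7, -208.0, 87.7]
tcp_rot: [-1.949, -2.464, -0.0]
contact_force: [0.2, 0.2, -0.3]
gripper_width: 56.3
gripper_force: 8.0
tool_pos: [469.7, -208.0, 85.7]
contact_force: [0.5, -0.9, -3.0]
tool_pos: [469.6, -208.0, 83.6]
contact_force: [0.4, 0.4, -0.9]
```

```bash
python3 -m creep '[[[0,0,0.15],0],[[0,0,0],0]]'|grep -E "pos|con"; python3 -m creep '[[[0,0,0.15],0],[[0,0,0],0]]'|grep -E "pos|con"
```

```text
tool_pos: [469.7, -208.0, 82.1]
contact_force: [1.2, -0.2, -2.1]
tool_pos: [469.9, -208.0, 80.9]
contact_force: [-1.1, -0.3, -0.7]
```

```bash
python3 -m creep '[[[0,0,0.15],0],[[0,0,0],0]]'|grep -E "pos|con"; python3 -m creep '[[[0,0,0.15],0],[[0,0,0],0]]'|grep -E "pos|con"; python3 look.py scene s18 471 -208 60
```

```text
tool_pos: [469.8, -207.8, 79.8]
contact_force: [-2.4, 1.7, 5.0]
tool_pos: [469.8, -208.1, 78.5]
contact_force: [-2.7, 2.2, 8.6]
crop origin 241 247
pts 796
axis at tcp height [ 468.4 -209.7   78.5] dir [ 0.101 -0.063  0.993] rms 14.56 bottom [ 460.1 -204.6   -2.7] top [ 472.3 -212.2  116.9] len 120
```

Contact, so I release and retreat.

```bash
python3 -m creep '[[[0,0,0],0],[[0,0,0],0],[[0,0,0],0],[[0,0,0],0],[[0,0,0],0],[[0,0,0],0],[[0,0,-1],0],[[0,0,-3],0],[[0,0,-3],0],[[0,0,-3],0],[[0,0,-3],0],[[0,0,-3],0],[[0,0,-1],0],[[0,0,0],0],[[0,0,0],0],[[0,0,0],0]]' 9.18
python3 - <<'E'
from h import *
u,v=np.meshgrid(np.arange(512),np.arange(384))
im,d=env.snapshot("top");P=back("top",u,v,d.astype(float))
for n,x,y,r,z in(("tray roll",471,-208,60,114),("carton roll",515,395,60,114),("shaker",674,321,40,104),("jigger",586,-77,40,76),("cup",644,-190,50,49)):
    m=(abs(P[...,2]-z)<8)&(np.hypot(P[...,0]-x,P[...,1]-y)<r); print(n,m.sum(),P[m].mean(0).round(1) if m.any() else "")
im,d=env.snapshot("scene"); cv2.imwrite("pics/s19.png",cv2.resize(im[150:370,140:400],None,fx=2.6,fy=2.6,interpolation=2))
E
```

```text
time_s: 32.22
tool_pos: [468.8, -207.6, 246.5]
tcp_rot: [-1.947, -2.462, 0.001]
contact_force: [-1.1, -0.0, 0.4]
gripper_width: 91.6
gripper_force: 0.0
tray roll 309 [ 469.7 -206.8  114.7]
carton roll 309 [517.1 392.2 115.1]
shaker 227 [680.8 326.2 104.8]
jigger 105 [594.1 -77.5  74.8]
cup 490 [ 645.4 -191.4   47.2]
```

View pics/s19.png

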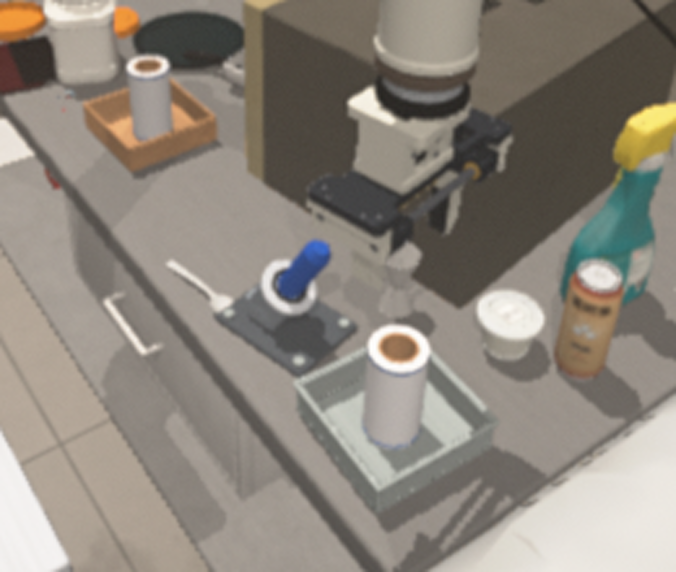

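Both rolls stand upright and free: one in the tray at (397,385), one in the carton at (150,97). The bystanders look undisturbed, so I hand the job in.

```bash
python3 -c "
from bench import env
print(env.finish_job())"
```

```text
the job is handed in; nothing more can be done
None
```

I gauged both rolls and handed the job in at about 32 s, no verdict shown: the roll that reached the flange stands in the steel tray, the one that stuck part-way stands in the carton, and the shaker, jigger and sauce cup look undisturbed.

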